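Lay the bobbin case down against the rule

TASK

The flat case of bobbins is standing on its short end, its plain back towards the long metal rule. By pushing only, never lifting it, tip it over towards the rule onto its back so that its clear window faces up, and then push it along the bench until the end that was its top lies flush and square against the rule, fully within the rule's length. Leave the other things on the bench where they are.

Things in the scene. Friction and masses are not known exactly. Their poses are not given: they have to be found in the camera images.
- bobbin_case: Loose flat case, grey plastic, 0.2 to 0.4 kg, 32 mm thick, 90 wide, 120 tall as it stands. Clear window showing 12 bobbins on one broad face; the back is plain. Origin: centre of the short end it stands on. Axes: z to its top end, x from window to back (window face at x = -16 mm, back at +16), y along its width. Starts upright, back towards the rule, within 0.3 rad of square to it.
- case_head (a point): Centre of the case's top end (120 mm from its origin along its z), which must finally lie against the rule. With the case on its back, 32 mm high, this end points to the rule and is 50 to 110 mm short of it; the case, of smooth plastic (friction about 0.3), then slides with 0.5 to 2 N.
- case_heel (a point): Middle of the case's back lower edge (case x = +16 mm, z = 0), which stays on the bench throughout. Pushed slowly, high on the window face, the case turns about this edge without sliding (pushed low, it slides); once leaning about 15 degrees it falls onto its back by itself.
- rail: The rule: aluminium bar fixed to the bench, 400 mm long, 30 wide, 14 high, black ticks on top. Origin: on the bench surface at the middle of its long near face (towards the robot and the case). Axes: x square to that face, away from the case; y along the rule; z up. The case starts with its origin 200 to 235 mm in front of this face. Position and yaw vary.
- thread_cone: Loose white thread cone, 63 mm across the foot, 110 mm tall, standing beside the work. Origin: centre of the underside. Leave alone.
- pin_pot: Loose round wooden pin pot with a cork top and pins, 70 mm across, 42 mm tall without and 66 mm with pins, standing beside the work. Origin: centre of the underside. Leave alone.
- bobbin_holder: Small loose steel bobbin holder beyond the rule, 26 mm across, 17 mm tall. Origin: centre of the underside. Leave alone.

How it is judged:
On the way:
1. the case lies flat on its back, window up (angle between bobbin_case's own x axis and vertical above 3.04 rad), for 0.2 s.
At the end, for the whole second after the job is handed in: The case lies at rest flat on its back on the bench (within 6 degrees), window up, the middle of its former top end within 6 mm of the rule's near face, square to it within 4 degrees, and its full width within the rule's length (angle between bobbin_case's own x axis and vertical above 3.04 rad and x of case_head in the frame of rail between -0.006 and 0.01 m and y of case_head in the frame of rail between -0.155 and 0.155 m and angle between the y axis of bobbin_case and the y axis of rail, either way round below 0.07 rad and height (world z) of case_head below 0.022 m and linear speed of bobbin_case below 0.01 m/s); the robot touches nothing.
It fails at once if the case was lifted off the bench or tipped the wrong way (its back lower edge rose more than 20 mm) (height (world z) of case_heel above 0.02 m).
It fails at once if the thread cone was moved more than 20 mm (distance of thread_cone from where it was at the start of the episode above 0.02 m).
It fails at once if the pin pot was moved more than 20 mm (distance of pin_pot from where it was at the start of the episode above 0.02 m).
It fails at once if the bobbin holder was moved more than 20 mm (distance of bobbin_holder from where it was at the start of the episode above 0.02 m).
It also fails if it takes over 48 s, if anything falls off the work surface, if the arm or the gripper's body presses on something with over 40 N, if the wrist force passes 120 N, or if a joint passes its speed limit or range.

ROBOT

A 7-joint arm with a two-finger parallel gripper is mounted at the origin on the work surface. World frame = base frame: x ahead of the robot, y to its left, z up, the work surface at z = 0. Lengths are in m, angles in rad, forces in N, time in s.
With the tool pointing down it reaches from about 0.4 to 0.85 m from the base axis. Payload 10.4 kg.
Tool frame: the origin (TCP) lies on the centre line of the jaws, within the pads' length; the fingertips stand 11 mm ahead of it and the grasp point (between the pads) lies 8 mm behind it (manip.finger_overhang is the distance from the TCP to the fingertips, in m); z points along the fingers, y is the line along which they close (so a half turn about z gives the same grasp; the last joint's range is limited). The gripper opens to 85 mm and grips with 20 to 120 N. Pads are 22 mm wide; open, the fingers measure 114 mm over their backs; the gripper's body (76 mm by 85 mm) begins 54 mm behind the grasp point. The pads swing forward as they close: fully open they stand 13 mm farther back than shut.
Start: joints at [1.094, 0.332, -0.065, 1.46, 0.022, 1.35, -0.088], TCP at [0.274, -0.562, 0.242] pointing down, gripper open.
Joint ranges: [-2.6, 2.6], [-0.5, 2.12], [-1.47, 1.34], [0.16, 2.42], [-1.27, 4.41], [0.06, 2.06], [-2.6, 2.6]. Speed limits (rad/s): [2.22, 2.22, 2.79, 2.79, 3.14, 3.14, 3.14].

INTERFACE

Orientations are given as a unit quaternion [x, y, z, w].
In Python, from workcell import manip, imaging, workorder gives the robot as it stands.
- The arm moves only by the tool jog_arm, never from a script. Its argument "deltas" is a list of rows, each an object with "gripper": the opening, from 0 (shut) to 1 (fully open); "offset": the shift along the tool's x, y, z in m, a list of three; "rotation": the turn, a rotation vector about the tool's x, y, z in degrees, a list of three. In form: [{"gripper": gripper, "offset": [tx, ty, tz], "rotation": [ax, ay, az]}, ...]. A call has 1 to 20 rows; each row shifts and turns the commanded pose from where the row before left it, along the tool's axes as they then stand; what a row does not reach is not made up. A row lasts 1/10 s, in which the tool goes at most 50 mm and 8.59 degrees, less where a joint would pass 70% of its speed; a pose out of reach is approached as far as the arm can. A call with a gripper value outside its range is refused whole. The fingers move at their own pace and stop on an object; "newtons" is the grip in N (left out, the last holds). Time passes only in rows, so rows that do not move let the fingers close. It gives the time, the measured TCP pose, the force, the opening and the grip force at its end, in the units of the state.
- manip.get_obs(): the state, without advancing time (a new reading comes with each control period).
- imaging.camera(name): name is "scene" or "side" or "wrist"; returns the picture (480x640x3 uint8, blue, green, red); there is no depth.
- imaging.camera_model(name): a dict with "camera_matrix" (3x3 intrinsics, pixels), "world_to_cam" (4x4, takes a point from world to camera coordinates); the wrist camera has in their place "hand_eye" (4x4, takes a point from camera to tool coordinates, whose origin is the TCP and whose axes are the flange's). Camera axes: x right, y up, looking along -z (the intrinsics and any distortion apply to the point x, -y, -z); pixel columns grow to the right and rows downward; lengths in m; the calibration is good to about 2 mm. The wrist camera is an equidistant fisheye: a pixel r from the principal point sees the ray r / f radians off the axis. A picture is of the moment at which its call begins: read the wrist's pose just before it. camera_model takes no time and is no camera call.
- workorder.hand_in(): hands the job in; it is judged then, once.
The state is a dict: "clock": time; "joint_pos": joint angles; "joint_velocities": joint speeds; "tau": joint torques, N m; "position": TCP position; "ee_rot": TCP orientation; "ft_force": force on the tool from outside, world axes, zero at the start; "torque": the same for the moment, N m; "grip_width": opening from 0.0 (shut) to 1.0 (fully open); "grasp_force": force on a finger pad.
Only numpy, scipy, OpenCV 4.12 (cv2) and the standard library are available. Lean on these libraries where they do the work, as an engineer would, in place of code of your own. Each camera call takes 0.05 s, during which the arm holds its last target. There are 200 camera calls.

## Working session

There is one attempt and no reset: what is moved stays moved. The work goes in short steps, Python scripts to look and compute and a tool call to move; the robot and the scene stay as the last step left them, time stands still between calls to the robot, and variables do not carry over. Pictures are saved under pics/ and viewed, at most 10 in all, crops included, and the job is handed in when it is done.

Besides the shell and the picture viewer there is one more tool, called after "Request:" as name(argument=value, ...) on one line, values as JSON. jog_arm: Moves the arm, as the interface text tells. Its arguments: {"type":"object","properties":{"deltas":{"type":"array","items":{"type":"object","properties":{"gripper":{"type":"number"},"offset":{"type":"array","items":{"type":"number"}},"rotation":{"type":"array","items":{"type":"number"}}}}},"newtons":{"type":"number"}},"required":["deltas"]}

```bash
mkdir -p pics; ls; python3 - <<'E'
from workcell import manip, imaging
import cv2
o=manip.get_obs(); print({k:o[k] for k in('clock','position','ee_rot','ft_force','grip_width')})
for n in('scene','side'):
    cv2.imwrite(f'pics/{n}0.png',imaging.camera(n)); print(imaging.camera_model(n))
E
```

```text
pics
{'clock': 0.0, 'position': array([ 0.27386686, -0.56140538,  0.24151427]), 'ee_rot': array([ 9.74359465e-01,  2.24995851e-01, -1.91868796e-04, -6.80949020e-04]), 'ft_force': array([-0.6265776 ,  0.30836619, -0.47469197]), 'grip_width': 0.997875436639594}
{'camera_matrix': array([[608.18242412,   0.        , 322.85936419],
       [  0.        , 608.18242412, 242.38883307],
       [  0.        ,   0.        ,   1.        ]]), 'world_to_cam': array([[-0.53600527,  0.84415441, -0.01008389,  0.27996767],
       [-0.5160265 , -0.31815656,  0.79529432,  0.24519104],
       [ 0.66814295,  0.4314855 ,  0.60613964, -1.48517567],
       [ 0.        ,  0.        ,  0.        ,  1.        ]])}
{'camera_matrix': array([[535.78753734,   0.        , 318.20805924],
       [  0.        , 535.78753734, 242.2661082 ],
       [  0.        ,   0.        ,   1.        ]]), 'world_to_cam': array([[-0.70267001, -0.71149612,  0.00530351,  0.4667136 ],
       [ 0.54578446, -0.53420198,  0.64555989, -0.37893917],
       [-0.45648021,  0.45651015,  0.76369124, -0.7498002 ],
       [ 0.        ,  0.        ,  0.        ,  1.        ]])}
```

View pics/scene0.png

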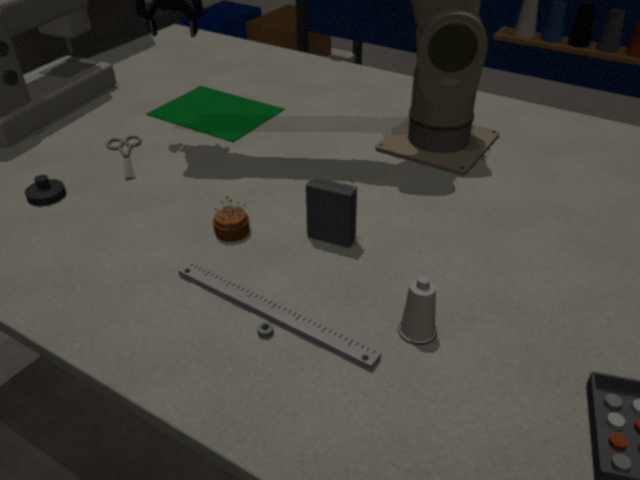

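View pics/side0.png

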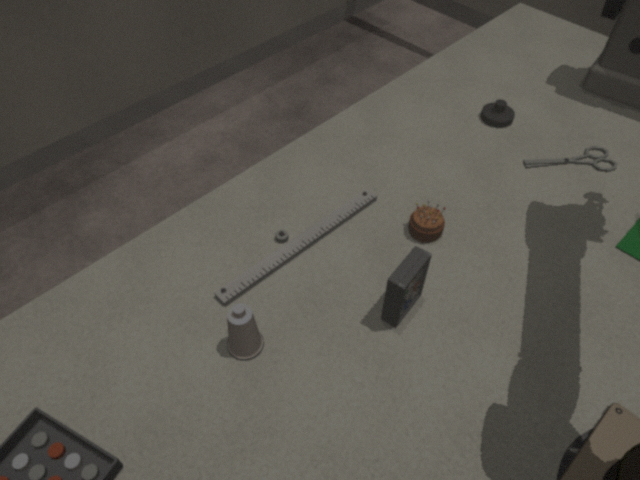

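Scene: case back at (331,213), rule from (180,270) to (378,360), pot (231,223), cone (418,330). Side: case (407,287), rule (220,297)-(375,195). I'll enlarge these for corner pixels.

```bash
cat > h.py <<'E'
from workcell import manip, imaging
import cv2, numpy as np
def ray(n,uv):
    m=imaging.camera_model(n);K=m['camera_matrix'];T=np.array(m['world_to_cam']);R=T[:3,:3]
    d=np.array([(uv[0]-K[0,2])/K[0,0],-(uv[1]-K[1,2])/K[1,1],-1.]);return -R.T@T[:3,3],R.T@d
def onz(n,uv,z):
    c,d=ray(n,uv);return c+d*(z-c[2])/d[2]
def proj(n,p):
    m=imaging.camera_model(n);q=m['world_to_cam']@np.r_[p,1];K=m['camera_matrix'];q=q[:3]
    return np.array([K[0,2]+K[0,0]*q[0]/-q[2],K[1,2]-K[1,1]*q[1]/-q[2]])
E
python3 - <<'E'
from h import *
a=cv2.imread('pics/scene0.png')[170:380,170:450]; b=cv2.imread('pics/side0.png')[180:370,200:460]
def up(i,s):
    i=cv2.convertScaleAbs(i,alpha=1.7);return cv2.resize(i,None,fx=s,fy=s,interpolation=cv2.INTER_CUBIC)
cv2.imwrite('pics/sc.png',up(a,2.8)); cv2.imwrite('pics/sd.png',up(b,3))
E
```

```text
(no output)
```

View pics/sc.png

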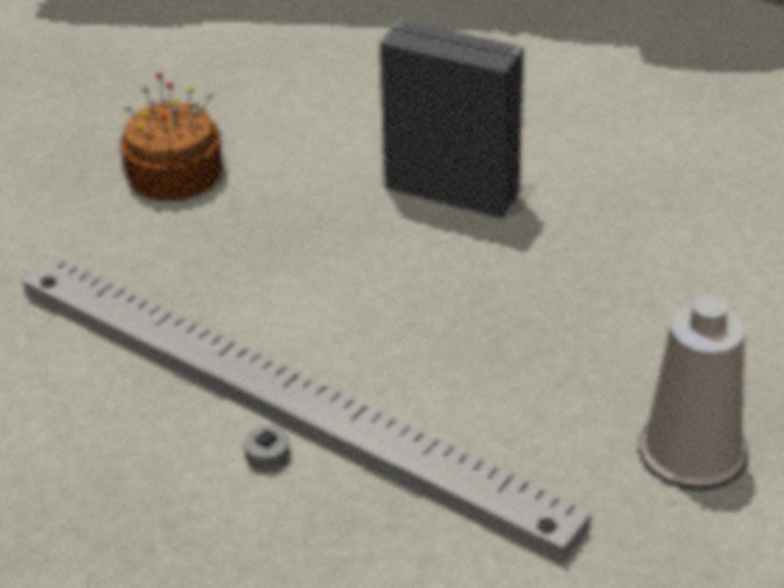

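View pics/sd.png

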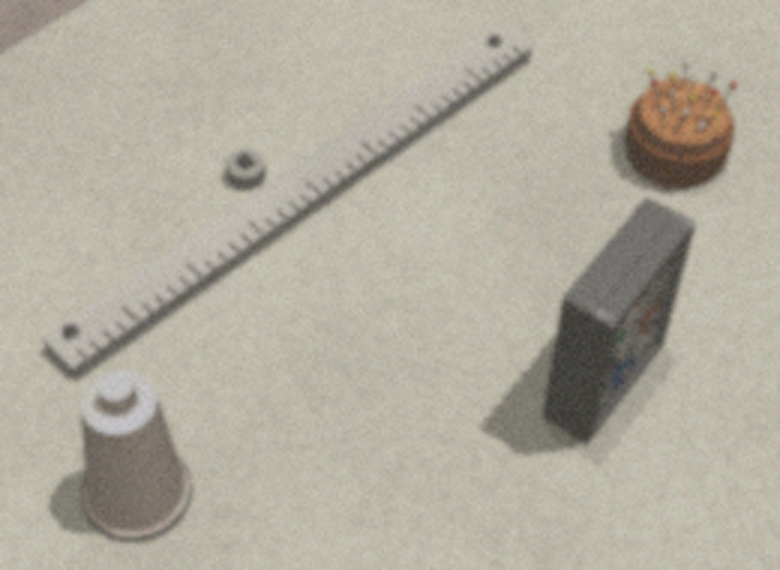

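Scene crop (scale 2.8): case top corners (381,43), (400,24), (523,47), (508,70) and back bottom corners (386,190), (505,213). The rule's near top edge runs (52,262)-(589,517). Side crop (scale 3): rule near top edge (530,52)-(73,372), case top corners (567,298), (650,200), (693,222), (610,322).

```bash
python3 - <<'E'
from h import *
np.set_printoptions(precision=4,suppress=True)
S=lambda p:(170+(p[0]+.5)/2.8-.5,170+(p[1]+.5)/2.8-.5)
D=lambda p:(200+(p[0]+.5)/3-.5,180+(p[1]+.5)/3-.5)
g=lambda n,pts,z:[print(n,p,z,onz(n,(S if n=='scene' else D)(p),z)[:2]) for p in pts]
g('scene',[(52,262),(589,517),(26,284),(566,548)],.014)
g('side',[(530,50),(73,372)],.014)
g('scene',[(381,43),(400,24),(523,47),(508,70)],.12)
g('side',[(567,298),(650,200),(693,222),(610,322)],.12)
g('scene',[(386,190),(505,213)],0); g('side',[(548,418),(587,440),(665,348)],0)
g('scene',[(694,455),(174,172)],0); g('side',[(136,495),(678,160)],0)
E
```

```text
scene (52, 262) 0.014 [ 0.6841 -0.1854]
scene (589, 517) 0.014 [0.6945 0.2121]
scene (26, 284) 0.014 [ 0.7094 -0.1844]
scene (566, 548) 0.014 [0.7203 0.2121]
side (530, 50) 0.014 [ 0.6756 -0.1837]
side (73, 372) 0.014 [0.6866 0.2139]
scene (381, 43) 0.12 [ 0.4916 -0.055 ]
scene (400, 24) 0.12 [ 0.4653 -0.0574]
scene (523, 47) 0.12 [0.4476 0.0261]
scene (508, 70) 0.12 [0.4763 0.0317]
side (567, 298) 0.12 [0.4736 0.03  ]
side (650, 200) 0.12 [ 0.4854 -0.0555]
side (693, 222) 0.12 [ 0.4586 -0.0601]
side (610, 322) 0.12 [0.4474 0.0258]
scene (386, 190) 0 [ 0.4909 -0.0552]
scene (505, 213) 0 [0.4702 0.0282]
side (548, 418) 0 [0.4727 0.0289]
side (587, 440) 0 [0.4468 0.024 ]
side (665, 348) 0 [ 0.4554 -0.0603]
scene (694, 455) 0 [0.6094 0.2354]
scene (174, 172) 0 [ 0.5517 -0.1942]
side (136, 495) 0 [0.6038 0.2359]
side (678, 160) 0 [ 0.5449 -0.1878]
```

Request:
jog_arm(deltas=[{"gripper": 0.6, "offset": [0, 0, 0], "rotation": [0, 0, 4]}, {"gripper": 0.6, "offset": [0, 0, 0], "rotation": [0, 0, 4]}, {"gripper": 0.6, "offset": [0, 0, 0], "rotation": [0, 0, 4]}, {"gripper": 0.6, "offset": [0, 0, 0], "rotation": [0, 0, 4]}, {"gripper": 0.6, "offset": [0.0155, -0.0338, 0], "rotation": [0, 0, 0]}, {"gripper": 0.6, "offset": [0.0155, -0.0338, 0], "rotation": [0, 0, 0]}, {"gripper": 0.6, "offset": [0.0155, -0.0338, 0], "rotation": [0, 0, 0]}, {"gripper": 0.6, "offset": [0.0155, -0.0338, 0], "rotation": [0, 0, 0]}, {"gripper": 0.6, "offset": [0.0155, -0.0338, 0], "rotation": [0, 0, 0]}, {"gripper": 0.6, "offset": [0.0155, -0.0338, 0], "rotation": [0, 0, 0]}, {"gripper": 0.6, "offset": [0.0155, -0.0338, 0], "rotation": [0, 0, 0]}, {"gripper": 0.6, "offset": [0.0155, -0.0338, 0], "rotation": [0, 0, 0]}, {"gripper": 0.6, "offset": [0.0155, -0.0338, 0], "rotation": [0, 0, 0]}, {"gripper": 0.6, "offset": [0.0155, -0.0338, 0], "rotation": [0, 0, 0]}, {"gripper": 0.6, "offset": [0.0155, -0.0338, 0], "rotation": [0, 0, 0]}, {"gripper": 0.6, "offset": [0.0155, -0.0338, 0], "rotation": [0, 0, 0]}, {"gripper": 0.6, "offset": [0.0155, -0.0338, 0], "rotation": [0, 0, 0]}, {"gripper": 0.6, "offset": [0.0155, -0.0338, 0], "rotation": [0, 0, 0]}, {"gripper": 0.6, "offset": [0.0135, -0.032, 0], "rotation": [0, 0, 0]}, {"gripper": 0.6, "offset": [0, 0, 0], "rotation": [0, 0, 0]}])

```text
clock: 2.1
position: [0.4138, -0.0199, 0.2424]
ee_rot: [0.996, 0.09, 0.0, -0.0]
ft_force: [0.2, -1.1, -0.1]
grip_width: 0.597
grasp_force: 0.0
```

Request:
jog_arm(deltas=[{"gripper": 0.6, "offset": [-0.003, 0.004, 0.02], "rotation": [0, 0, 0]}, {"gripper": 0.6, "offset": [0, 0, 0.02], "rotation": [0, 0, 0]}, {"gripper": 0.6, "offset": [0, 0, 0.02], "rotation": [0, 0, 0]}, {"gripper": 0.6, "offset": [0, 0, 0.02], "rotation": [0, 0, 0]}, {"gripper": 0.6, "offset": [0, 0, 0.02], "rotation": [0, 0, 0]}, {"gripper": 0.6, "offset": [0, 0, 0.02], "rotation": [0, 0, 0]}, {"gripper": 0.6, "offset": [0, 0, 0.01], "rotation": [0, 0, 0]}, {"gripper": 0.6, "offset": [0, 0, 0], "rotation": [0, 0, 0]}])

```text
clock: 2.9
position: [0.4101, -0.029, 0.1112]
ee_rot: [0.996, 0.087, -0.001, -0.0]
ft_force: [0.5, -0.4, -0.1]
grip_width: 0.605
grasp_force: 0.0
```

```bash
python3 - <<'E'
from h import *
b=imaging.camera('side')[140:380,300:580]
cv2.imwrite('pics/s1.png',cv2.resize(cv2.convertScaleAbs(b,alpha=1.7),None,fx=2.4,fy=2.4,interpolation=2))
E
```

```text
(no output)
```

View pics/s1.png

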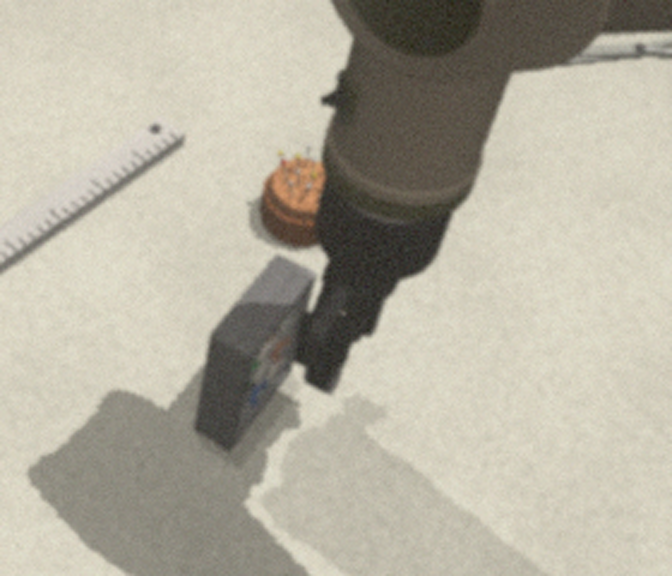

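The fingertips (crop ~(320,380)) stand behind the window face, with a clear gap. Now I'll tip it slowly.

Request:
jog_arm(deltas=[{"gripper": 0.6, "offset": [0.006, -0.005, 0], "rotation": [0, 0, 0]}, {"gripper": 0.6, "offset": [0.006, 0, 0], "rotation": [0, 0, 0]}, {"gripper": 0.6, "offset": [0.006, 0, 0], "rotation": [0, 0, 0]}, {"gripper": 0.6, "offset": [0.003, 0, 0], "rotation": [0, 0, 0]}, {"gripper": 0.6, "offset": [0.003, 0, 0], "rotation": [0, 0, 0]}, {"gripper": 0.6, "offset": [0.003, 0, 0], "rotation": [0, 0, 0]}, {"gripper": 0.6, "offset": [0.003, 0, 0], "rotation": [0, 0, 0]}, {"gripper": 0.6, "offset": [0.003, 0, 0], "rotation": [0, 0, 0]}, {"gripper": 0.6, "offset": [0.003, 0, 0], "rotation": [0, 0, 0]}, {"gripper": 0.6, "offset": [0.003, 0, 0], "rotation": [0, 0, 0]}, {"gripper": 0.6, "offset": [0.003, 0, 0], "rotation": [0, 0, 0]}, {"gripper": 0.6, "offset": [0.003, 0, 0], "rotation": [0, 0, 0]}, {"gripper": 0.6, "offset": [0.003, 0, 0], "rotation": [0, 0, 0]}, {"gripper": 0.6, "offset": [0.003, 0, 0], "rotation": [0, 0, 0]}, {"gripper": 0.6, "offset": [0.003, 0, 0], "rotation": [0, 0, 0]}, {"gripper": 0.6, "offset": [0.003, 0, 0], "rotation": [0, 0, 0]}])

```text
clock: 4.55
position: [0.4666, -0.0138, 0.1123]
ee_rot: [0.996, 0.087, 0.0, 0.0]
ft_force: [-0.3, 0.0, 0.5]
grip_width: 0.599
grasp_force: 0.0
```

Request:
jog_arm(deltas=[{"gripper": 0.6, "offset": [0.003, 0, 0], "rotation": [0, 0, 0]}, {"gripper": 0.6, "offset": [0.003, 0, 0], "rotation": [0, 0, 0]}])

```text
clock: 4.75
position: [0.4725, -0.0128, 0.1123]
ee_rot: [0.996, 0.087, 0.0, 0.0]
ft_force: [0.5, 0.7, -0.2]
grip_width: 0.601
grasp_force: 0.0
```

```bash
python3 - <<'E'
from h import *
b=imaging.camera('side')[140:380,300:580]
cv2.imwrite('pics/s2.png',cv2.resize(cv2.convertScaleAbs(b,alpha=1.7),None,fx=2.4,fy=2.4,interpolation=2))
E
```

```text
(no output)
```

View pics/s2.png

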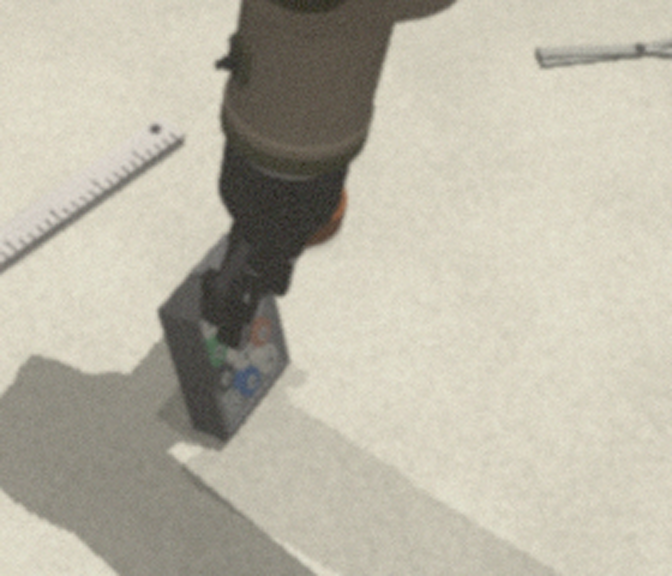

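The case leans about 15°. Its lower corner is still at (225,445), so it hasn't slid. I'll keep pushing.

Request:
jog_arm(deltas=[{"gripper": 0.6, "offset": [0.003, 0, 0], "rotation": [0, 0, 0]}, {"gripper": 0.6, "offset": [0.003, 0, 0], "rotation": [0, 0, 0]}, {"gripper": 0.6, "offset": [0.003, 0, 0], "rotation": [0, 0, 0]}, {"gripper": 0.6, "offset": [0.003, 0, 0], "rotation": [0, 0, 0]}, {"gripper": 0.6, "offset": [0.003, 0, 0], "rotation": [0, 0, 0]}, {"gripper": 0.6, "offset": [0, 0, 0], "rotation": [0, 0, 0]}, {"gripper": 0.6, "offset": [0, 0, 0], "rotation": [0, 0, 0]}, {"gripper": 0.6, "offset": [0, 0, 0], "rotation": [0, 0, 0]}, {"gripper": 0.6, "offset": [0, 0, 0], "rotation": [0, 0, 0]}, {"gripper": 0.6, "offset": [0, 0, -0.01], "rotation": [0, 0, 0]}, {"gripper": 0.6, "offset": [-0.02, 0, 0], "rotation": [0, 0, 0]}, {"gripper": 0.6, "offset": [-0.02, 0, 0], "rotation": [0, 0, 0]}, {"gripper": 0.6, "offset": [-0.02, 0, 0], "rotation": [0, 0, 4]}, {"gripper": 0.6, "offset": [-0.008, 0, 0], "rotation": [0, 0, 4]}, {"gripper": 0.6, "offset": [0, 0, 0], "rotation": [0, 0, 3.5]}, {"gripper": 0.6, "offset": [0, 0, 0], "rotation": [0, 0, 0]}])

```text
clock: 6.4
position: [0.4201, -0.0216, 0.1231]
ee_rot: [1.0, -0.014, 0.001, 0.0]
ft_force: [0.0, -0.3, 0.4]
grip_width: 0.599
grasp_force: 0.0
```

```bash
python3 - <<'E'
from h import *
a=imaging.camera('scene')[170:380,170:450];b=imaging.camera('side')[180:370,200:460]
cv2.imwrite('pics/c3.png',np.vstack([cv2.resize(cv2.convertScaleAbs(i,alpha=1.7),(410,300),interpolation=2) for i in(a,b)]))
cv2.imwrite('pics/c3b.png',np.hstack([cv2.resize(cv2.convertScaleAbs(i,alpha=1.7),(400,600),interpolation=2) for i in(a[:,60:200],b[:,80:240])]))
E
```

```text
(no output)
```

View pics/c3b.png

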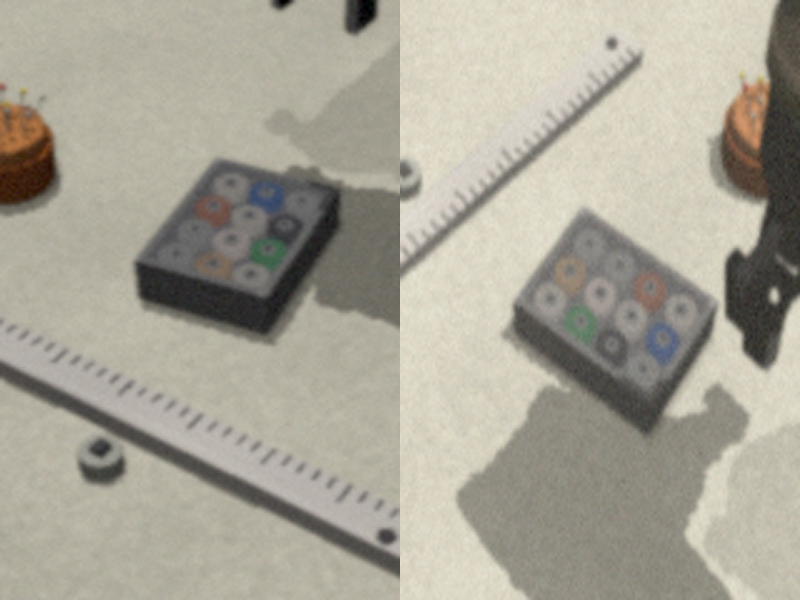

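The case lies flat, window up. Left panel corners are (215,160), (340,190), (268,297), (137,262); right panel (585,210), (717,300), (645,393), (515,308).

```bash
python3 - <<'E'
from h import *
for p in [(215,160),(340,190),(268,297),(137,262)]: print(onz('scene',(230+p[0]/2.857-.3,170+p[1]/2.857-.3),.032)[:2].round(4))
for p in [(717,300),(645,393),(515,308),(585,210)]: print(onz('side',(280+p[0]/2.5-.3,180+p[1]/3.158-.3),.032)[:2].round(4))
E
```

```text
[ 0.4974 -0.0558]
[0.4825 0.032 ]
[0.5979 0.0497]
[ 0.6123 -0.037 ]
[ 0.2882 -0.2654]
[ 0.2914 -0.1706]
[ 0.3883 -0.155 ]
[ 0.3928 -0.2554]
```

Request:
jog_arm(deltas=[{"gripper": 0.6, "offset": [0, -0.012, 0.02], "rotation": [0, 0, 0]}, {"gripper": 0.6, "offset": [0, 0, 0.02], "rotation": [0, 0, 0]}, {"gripper": 0.6, "offset": [0, 0, 0.02], "rotation": [0, 0, 0]}, {"gripper": 0.6, "offset": [0, 0, 0.02], "rotation": [0, 0, 0]}, {"gripper": 0.6, "offset": [0, 0, 0.015], "rotation": [0, 0, 0]}, {"gripper": 0.6, "offset": [0, 0, 0.01], "rotation": [0, 0, 0]}, {"gripper": 0.6, "offset": [0, 0, 0], "rotation": [0, 0, 0]}])

```text
clock: 7.2
position: [0.4196, -0.0093, 0.0164]
ee_rot: [1.0, -0.013, -0.001, -0.0]
ft_force: [0.1, 0.9, 0.5]
grip_width: 0.6
grasp_force: 0.0
```

Request:
jog_arm(deltas=[{"gripper": 0.6, "offset": [0.01, 0, 0], "rotation": [0, 0, 0]}, {"gripper": 0.6, "offset": [0.01, 0, 0], "rotation": [0, 0, 0]}, {"gripper": 0.6, "offset": [0.01, 0, 0], "rotation": [0, 0, 0]}, {"gripper": 0.6, "offset": [0.01, 0, 0], "rotation": [0, 0, 0]}, {"gripper": 0.6, "offset": [0.005, 0, 0], "rotation": [0, 0, 0]}, {"gripper": 0.6, "offset": [0.005, 0, 0], "rotation": [0, 0, 0]}, {"gripper": 0.6, "offset": [0.005, 0, 0], "rotation": [0, 0, 0]}, {"gripper": 0.6, "offset": [0.005, 0, 0], "rotation": [0, 0, 0]}, {"gripper": 0.6, "offset": [0.005, 0, 0], "rotation": [0, 0, 0]}, {"gripper": 0.6, "offset": [0.005, 0, 0], "rotation": [0, 0, 0]}, {"gripper": 0.6, "offset": [0.005, 0, 0], "rotation": [0, 0, 0]}, {"gripper": 0.6, "offset": [0.005, 0, 0], "rotation": [0, 0, 0]}, {"gripper": 0.6, "offset": [0.005, 0, 0], "rotation": [0, 0, 0]}, {"gripper": 0.6, "offset": [0.005, 0, 0], "rotation": [0, 0, 0]}])

```text
clock: 8.6
position: [0.5106, -0.0119, 0.0173]
ee_rot: [1.0, -0.013, -0.0, 0.0]
ft_force: [-1.6, -0.0, -0.2]
grip_width: 0.598
grasp_force: 0.8
```

```bash
python3 - <<'E'
from h import *
a=imaging.camera('scene')[170:380,170:450]
cv2.imwrite('pics/c4.png',cv2.resize(cv2.convertScaleAbs(a,alpha=1.7),None,fx=2.8,fy=2.8,interpolation=2))
E
```

```text
(no output)
```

View pics/c4.png

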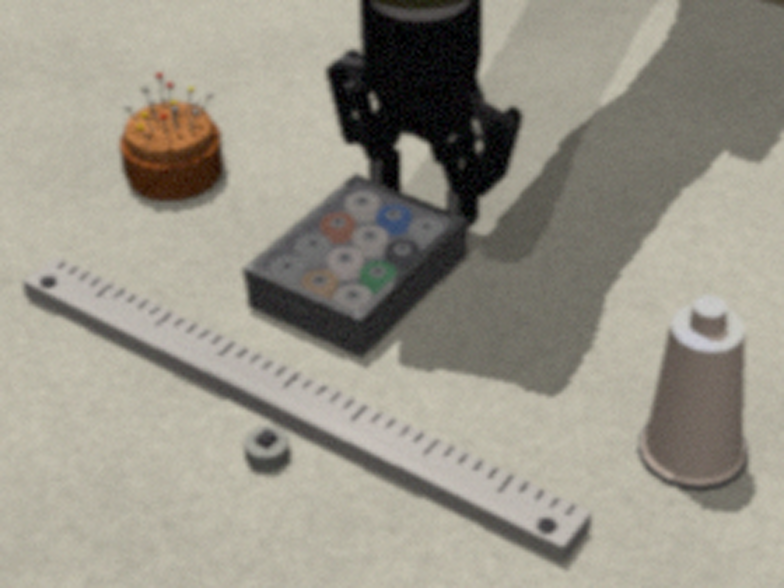

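Both fingers bear on the end and the case is square to the rule (head corners (248,285) and (362,335)), about 40 mm short.

Request:
jog_arm(deltas=[{"gripper": 0.6, "offset": [0.005, 0, 0], "rotation": [0, 0, 0]}, {"gripper": 0.6, "offset": [0.005, 0, 0], "rotation": [0, 0, 0]}, {"gripper": 0.6, "offset": [0.005, 0, 0], "rotation": [0, 0, 0]}, {"gripper": 0.6, "offset": [0.005, 0, 0], "rotation": [0, 0, 0]}, {"gripper": 0.6, "offset": [0.005, 0, 0], "rotation": [0, 0, 0]}, {"gripper": 0.6, "offset": [0.005, 0, 0], "rotation": [0, 0, 0]}, {"gripper": 0.6, "offset": [0.003, 0, 0], "rotation": [0, 0, 0]}])

```text
clock: 9.35
position: [0.5437, -0.0127, 0.0173]
ee_rot: [1.0, -0.013, 0.0, -0.0]
ft_force: [-2.6, -0.2, 1.0]
grip_width: 0.602
grasp_force: 0.9
```

Request:
jog_arm(deltas=[{"gripper": 0.6, "offset": [0.002, 0, 0], "rotation": [0, 0, 0]}, {"gripper": 0.6, "offset": [0.002, 0, 0], "rotation": [0, 0, 0]}])

```text
clock: 9.55
position: [0.5473, -0.0128, 0.0173]
ee_rot: [1.0, -0.013, -0.0, 0.0]
ft_force: [-1.1, 0.4, 0.5]
grip_width: 0.597
grasp_force: 0.9
```

Request:
jog_arm(deltas=[{"gripper": 0.6, "offset": [0.002, 0, 0], "rotation": [0, 0, 0]}])

```text
clock: 9.65
position: [0.5493, -0.0128, 0.0173]
ee_rot: [1.0, -0.013, -0.0, 0.0]
ft_force: [-1.3, 0.0, 0.4]
grip_width: 0.602
grasp_force: 0.8
```

Request:
jog_arm(deltas=[{"gripper": 0.6, "offset": [0.002, 0, 0], "rotation": [0, 0, 0]}, {"gripper": 0.6, "offset": [0.002, 0, 0], "rotation": [0, 0, 0]}])

```text
clock: 9.85
position: [0.5523, -0.0129, 0.0171]
ee_rot: [1.0, -0.013, -0.001, 0.0]
ft_force: [-11.2, 0.5, 5.7]
grip_width: 0.602
grasp_force: 5.5
```

Request:
jog_arm(deltas=[{"gripper": 0.6, "offset": [0.002, 0, 0], "rotation": [0, 0, 0]}])

```text
clock: 9.95
position: [0.5524, -0.013, 0.0165]
ee_rot: [1.0, -0.013, -0.003, 0.0]
ft_force: [-19.3, 0.9, 8.8]
grip_width: 0.6
grasp_force: 9.6
```

The case is seated at 19 N. I'll back away, rise, and check.

Request:
jog_arm(deltas=[{"gripper": 0.6, "offset": [-0.003, 0, 0], "rotation": [0, 0, 0]}, {"gripper": 0.6, "offset": [-0.005, 0, 0], "rotation": [0, 0, 0]}, {"gripper": 0.6, "offset": [-0.02, 0, 0], "rotation": [0, 0, 0]}, {"gripper": 0.6, "offset": [-0.03, 0, 0], "rotation": [0, 0, 0]}, {"gripper": 0.6, "offset": [-0.03, 0, 0], "rotation": [0, 0, 0]}, {"gripper": 0.6, "offset": [0, 0, -0.03], "rotation": [0, 0, 0]}, {"gripper": 0.6, "offset": [0, 0, -0.03], "rotation": [0, 0, 0]}, {"gripper": 0.6, "offset": [0, 0, -0.03], "rotation": [0, 0, 0]}, {"gripper": 0.6, "offset": [0, 0, 0], "rotation": [0, 0, 0]}, {"gripper": 0.6, "offset": [0, 0, 0], "rotation": [0, 0, 0]}])

```text
clock: 10.95
position: [0.4678, -0.0109, 0.1079]
ee_rot: [1.0, -0.013, 0.001, 0.0]
ft_force: [-0.4, -0.5, -0.9]
grip_width: 0.601
grasp_force: 0.0
```

```bash
python3 - <<'E'
from h import *
b=imaging.camera('side')[180:370,200:460]
cv2.imwrite('pics/c5.png',cv2.resize(cv2.convertScaleAbs(b,alpha=1.7),None,fx=3,fy=3,interpolation=2))
E
```

```text
(no output)
```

View pics/c5.png

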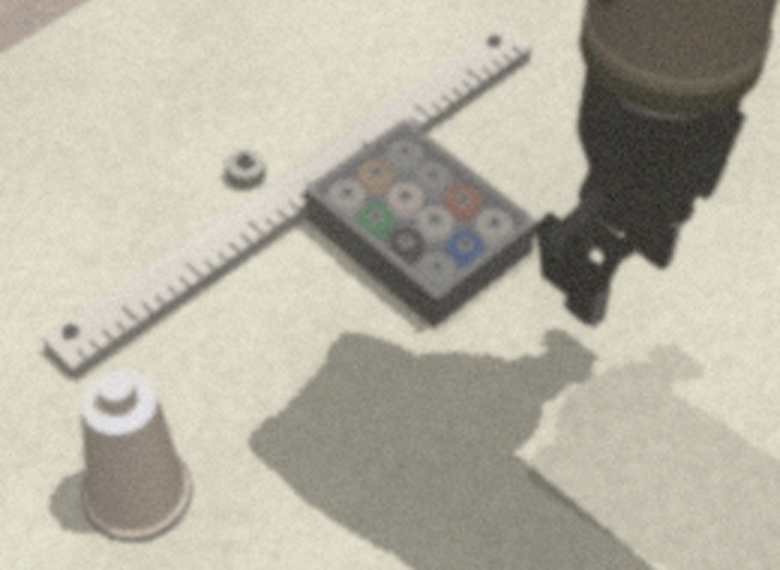

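The case lies window up, its head edge (308,190)-(405,122) against the rule and parallel to it. The gripper is clear, and the cone and holder haven't moved.

```bash
python3 -c "
from workcell import workorder
print(workorder.hand_in())"
```

```text
the job is handed in; nothing more can be done
None
```

I tipped the case onto its back, window up, pushed it flush and square against the rule, and handed the job in at about 11 s; the hand-in returned no verdict.

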